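Clamp a marker barrel in the V-block jig for nib fitting

ROBOT

A 6-joint arm with a two-finger parallel gripper is mounted at the origin on a cart in front of the work surface, level with it; the furniture and walls round the work are solid. World frame = base frame: x ahead of the robot, y to its left, z up, the work surface at z = 0. Lengths are in m, angles in rad, forces in N, time in s.
With the tool pointing down it reaches from about 0.25 to 0.775 m from the base axis. Payload 4 kg.
Tool frame: the origin (TCP) lies on the centre line of the jaws, within the pads' length; the fingertips stand 8 mm ahead of it and the grasp point (between the pads) lies 11 mm behind it; z points along the fingers, y is the direction in which the jaws open and shut (so a half turn about z gives the same grasp; the last joint's range is limited). The gripper opens to 94 mm and grips with 3 to 60 N. Pads are 16 mm wide; open, the fingers measure 119 mm over their backs; the gripper's body (75 mm by 177 mm) begins 78 mm behind the grasp point.
Start: joints at [1.036, 0.087, 1.371, -0, 1.684, -0.103], TCP at [0.23, 0.5, 0.214] pointing down, gripper open.
Joint ranges: [-3.1, 3.1], [-0.76, 2.03], [0.27, 2.55], [-1.08, 4.22], [0.17, 2.65], [-2.57, 2.57]. Speed limits (rad/s): [2.79, 2.79, 3.14, 3.14, 3.14, 3.14].

INTERFACE

Orientations are given as [roll, pitch, yaw] about the fixed x, y, z axes, in that order (R = Rz(yaw) Ry(pitch) Rx(roll)).
In Python, from bench import robot, cams, close_job gives the robot as it stands.
- The arm moves only by the tool arm_command, never from a script. Its argument "plan" is one flat list of numbers, 7 for each row, row after row: the shift along the tool's x, y, z in cm, then the turn, a rotation vector about the tool's x, y, z in degrees, then the closure, from 0 (fully open) to 1 (shut). A call has 1 to 8 rows; each row shifts and turns the commanded pose from where the row before left it, along the tool's axes as they then stand; what a row does not reach is not made up. A row lasts 1/8 s, in which the tool goes at most 62.5 mm and 10.7 degrees, less where a joint would pass 70% of its speed; a pose out of reach is approached as far as the arm can. A call with a gripper value outside its range is refused whole. The fingers move at their own pace and stop on an object; the grip force is fixed at half the most. Time passes only in rows, so rows that do not move let the fingers close. It gives the time, the measured TCP pose, the force and the opening at its end, in the units of the state.
- robot.get_obs(): the state, without advancing time (a new reading comes with each control period).
- cams.snapshot(name): name is "side" or "top" or "wrist"; returns a dict with "pixels" (420x560x3 uint8, red, green, blue), "fov_y" (degrees; the focal length in pixels is half the picture's height over the tangent of half this angle, whatever the lens; pixels are square), "cx", "cy" (the principal point, pixels), "camera_from_world" (4x4, takes a point from world to camera coordinates); the wrist camera has in their place "tool_from_camera" (4x4, takes a point from camera to tool coordinates, whose origin is the TCP and whose axes are the flange's). Camera axes: x right, y up, looking along -z (the intrinsics and any distortion apply to the point x, -y, -z); pixel columns grow to the right and rows downward; lengths in m; the calibration is good to about 2 mm. A picture is of the moment at which its call begins: read the wrist's pose just before it. There is no depth.
- close_job(): hands the job in, once; it reports no verdict.
The state is a dict: "time": time; "joint_positions": joint angles; "qvel": joint speeds; "joint_torque": joint torques, N m; "tool_pos": TCP position; "ee_rot": TCP orientation; "wrist_force": force on the tool from outside, world axes, zero at the start; "wrist_torque": the same for the moment, N m; "width": finger opening in m.
Only numpy, scipy, OpenCV 4.12 (cv2) and the standard library are available. Lean on these libraries where they do the work, as an engineer would, in place of code of your own. Each camera call takes 0.05 s, during which the arm holds its last target.

TASK

Clamp the marker barrel in the V-block jig so that its nib can be fitted: with a fingertip push the barrel along the V until its foot is home against the end stop, then swing the black clamp strap over the barrel as far as its stop pin lets it go, and then press the red cam lever fully down so that it holds the barrel. Lift nothing off the jig, leave the cam lever up until the strap is over the barrel, do not disturb the things standing about, and come away clear.

Things in the scene. Friction and masses are not known exactly. Their poses are not given: they have to be found in the camera images.
- jig: Clamp jig fixed to the table: dark steel plate 170 x 150 x 10 mm, grey V-block, clamp on a stud. Origin on the table under the plate (plate x -83 to 87, y -75 to 75 mm); x across the V, away from the robot give or take 0.45 rad of yaw; y along the V towards the end stop; z up. V-block: x 13 to 57, y -56 to 56, 33 mm high. The strap's stop pin (9 mm thick, 68 mm high) is at x -47, y -16.
- barrel: Loose marker barrel, white and green, 14 mm thick, 118 mm long, about 15 g, lying in the V with its axis at jig x 35 mm, 36 mm above the table. Origin at the centre of its foot (the end towards the stop); its z axis runs from foot to neck, to the jig's -y. It starts 14 to 34 mm short of the stop and slides along the V at well under 1 N.
- barrel_foot (a point): Centre of the barrel's foot end; home when it touches the stop face.
- barrel_neck (a point): Centre of the barrel's neck end, 118 mm from the foot: the face to push on, towards the jig's +y. It always stands 6 mm or more out beyond the V-block's open end, with free air beyond it; the plate's top is 26 mm below.
- stop_face (a point): Point on the end stop's face (jig y 56 mm) on the barrel's axis, 36 mm above the table. The end stop is a dark plate, jig x 13 to 57 mm, y 56 to 68 mm, 52 mm high.
- stud_axis (a point): Point on the upright axis of the stud about which strap and cam lever swing together: jig x -20, y 0 mm, 64 mm above the table (mid height of the raised strap).
- strap_nose (a point): Point inside the strap at mid height, 65 mm from the stud axis. The strap is a black bar 57 to 71 mm above the table while the lever is up, 22 mm wide near the stud, 18 mm wide here, its round end 83 mm from the axis, its tail 35 mm behind the axis. Raised, it and its pad pass 5 mm above the barrel.
- clamp_swing (a joint): Swing of the strap, rad. 0: points to the jig's +x, square across the barrel, against its stop pin. Positive: swung away clockwise from above (1.57: points to the jig's -y). Range 0 to 1.9; starts at 1.25 to 1.75, stays where left (0.08 N m, about 1.3 N at the nose). Push on the side that looks away from the V, towards the jig's +x, then +y.
- cam_lever (a joint): Lever angle, rad. 0: raised 0.87 above level; 1.0: fully down, 0.13 below level. Starts at 0 to 0.1, stays where left (0.22 N m; 4 to 8 N at the paddle). It points from the stud away from the strap's nose and swings with it; pivot level, on the stud axis, square to the strap, 83 mm above the table. Its spiral cam lowers strap and pad 7.5 mm per rad.
- lever_paddle (a point): Middle of the upper face of the lever's red thumb paddle (30 mm along the lever, 24 mm wide, 9 mm thick), 64 mm along the lever from its pivot and 6.5 mm above the line through the pivot. Press here, down along the lever's arc; fully down this point is 81 mm above the table, 65 mm from the stud axis.
- pad: Black rubber pad, 18 mm round, under the strap 55 mm from the stud axis; origin at the centre of its underside, 48 mm above the table while the lever is up. It is springy: the closed clamp holds the barrel with about 8 N.
- jar: Clear jar of nibs with a red lid, 71 x 78 x 75 mm, loose, to the left of the jig; origin under its middle. Leave it alone.
- tweezers: Steel tweezers, 10 x 125 x 12 mm, loose, lying to the right of the jig; origin at the middle of the underside. Leave them alone.
- tape: Roll of masking tape, 103 mm across, 24 mm high, loose, lying to the right of the jig, on the robot side; origin under its middle. Leave it alone.

How it is judged:
On the way, in this order (a step that is already met when the one before it is completed fails the run):
1. the barrel's foot is home against the end stop (y of barrel_foot in the frame of jig above 0.053 m and x of barrel_foot in the frame of jig between 0.031 and 0.039 m and z of barrel_foot in the frame of jig below 0.04 m), for 0.2 s.
2. the strap has been swung across the seated barrel to its stop pin, the cam lever still up (all of step 1 and value of joint clamp_swing below 0.06 rad and value of joint cam_lever below 0.4 rad), for 0.2 s.
3. the cam lever is down and the pad grips the barrel (all of step 1 and value of joint clamp_swing below 0.06 rad and value of joint cam_lever above 0.93 rad and contact force between pad and barrel above 4 N), for 0.2 s.
At the end, for the whole second after the job is handed in: The barrel lies at rest in the V with its foot within 3 mm of the end stop, the strap is within 0.06 rad of its stop, the cam lever is pressed past 0.93 rad (of 1.0) and the pad holds the barrel with more than 4 N after the robot has come away (all of step 3 and linear speed of barrel below 0.01 m/s); the robot touches nothing.
It fails at once if the barrel is lifted out of the V (z of barrel_foot in the frame of jig above 0.046 m or z of barrel_neck in the frame of jig above 0.05 m).
It fails at once if the cam lever is pressed down before the strap is over the barrel (value of joint cam_lever above 0.4 rad and value of joint clamp_swing above 0.15 rad).
It fails at once if the jar, the tweezers or the tape is disturbed (moved by more than 15 mm) (distance of any of jar, tweezers, tape from where it was at the start of the episode above 0.015 m).
It also fails if it takes over 67 s, if anything falls off the work surface, if the arm or the gripper's body presses on something with over 40 N, if the wrist force passes 120 N, or if a joint passes its speed limit or range.

## Working session

There is one attempt and no reset: what is moved stays moved. The work goes in short steps, Python scripts to look and compute and a tool call to move; the robot and the scene stay as the last step left them, time stands still between calls to the robot, and variables do not carry over. Pictures are saved under pics/ and viewed, and the job is handed in when it is done.

Besides the shell and the picture viewer there is one more tool, called after ">>>" as name(argument=value, ...) on one line, values as JSON. arm_command: Moves the arm, as the interface text tells. Its arguments: {"type":"object","properties":{"plan":{"type":"array","items":{"type":"number"}}},"required":["plan"]}

```bash
mkdir -p pics; ls; cat > h.py <<'E'
import numpy as np, cv2
from bench import robot, cams, close_job
from scipy.spatial.transform import Rotation as R
def snap(n,f):
    s=cams.snapshot(n); cv2.imwrite(f,s["pixels"][:,:,::-1]); return s
E
python3 - <<'E'
from h import *
o=robot.get_obs(); print(o)
import pickle
for n in("side","top"):
    s=snap(n,f"pics/{n}0.png"); print({k:v for k,v in s.items() if k!="pixels"}); pickle.dump(s,open(n+".pkl","wb"))
E
```

```text
pics
{'time': 0.0, 'joint_positions': array([ 1.03590032e+00,  8.79610103e-02,  1.37220982e+00, -3.18683941e-05,
        1.68354917e+00, -1.03103308e-01]), 'qvel': array([-3.84946340e-04, -9.00672553e-04,  8.73022187e-04, -5.64031981e-05,
        1.37640656e-03, -1.25425749e-03]), 'joint_torque': array([-5.81680888e-04, -3.40185714e+01, -3.02429795e+01,  7.17557059e-02,
        3.30180803e-02, -1.49518692e-04]), 'tool_pos': array([0.22993351, 0.49907826, 0.21232338]), 'ee_rot': array([-3.13947334e+00, -1.87442476e-04,  2.70979621e+00]), 'wrist_force': array([-0.01669106, -0.08212978, -0.30847724]), 'wrist_torque': array([-0.0071975 ,  0.01045013, -0.01929716]), 'width': 0.09405412707163038}
{'fov_y': 55.65886416586591, 'cx': 279.57980670072834, 'cy': 217.36536868789605, 'camera_from_world': array([[ 0.80676558, -0.59061461, -0.01742671, -0.54348555],
       [ 0.35772693,  0.46474769,  0.8099636 , -0.1832595 ],
       [-0.47027731, -0.65968475,  0.58622119, -0.78022245],
       [ 0.        ,  0.        ,  0.        ,  1.        ]])}
{'fov_y': 52.45785790197953, 'cx': 287.130274674543, 'cy': 216.30893496842603, 'camera_from_world': array([[ 0.01905101, -0.99973736, -0.01273824, -0.20069775],
       [ 0.99239033,  0.01735777,  0.12190215, -0.56236144],
       [-0.12164902, -0.01496366,  0.99246038, -0.90083845],
       [ 0.        ,  0.        ,  0.        ,  1.        ]])}
```

View pics/side0.png

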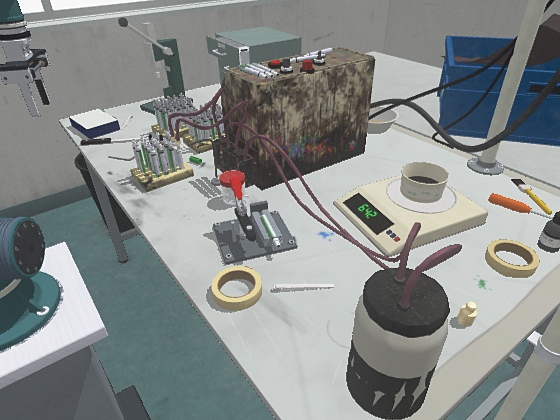

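View pics/top0.png

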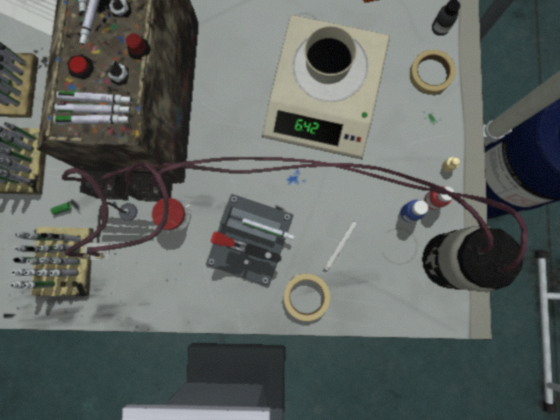

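The top view shows the jig plate at about (250,238), the red lever pointing left at (225,240), the jar's red lid at (170,213), the tape at (306,298) and the tweezers at (340,246). I'll enlarge it.

```bash
python3 - <<'E'
import pickle,cv2
t=pickle.load(open("top.pkl","rb"))["pixels"][:,:,::-1]; s=pickle.load(open("side.pkl","rb"))["pixels"][:,:,::-1]
cv2.imwrite("pics/t1.png",cv2.resize(t[180:300,195:315],None,fx=5,fy=5,interpolation=cv2.INTER_CUBIC)[:, :])
cv2.imwrite("pics/s1.png",cv2.resize(s[160:270,200:310],None,fx=5,fy=5,interpolation=cv2.INTER_CUBIC))
E
```

```text
(no output)
```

View pics/t1.png

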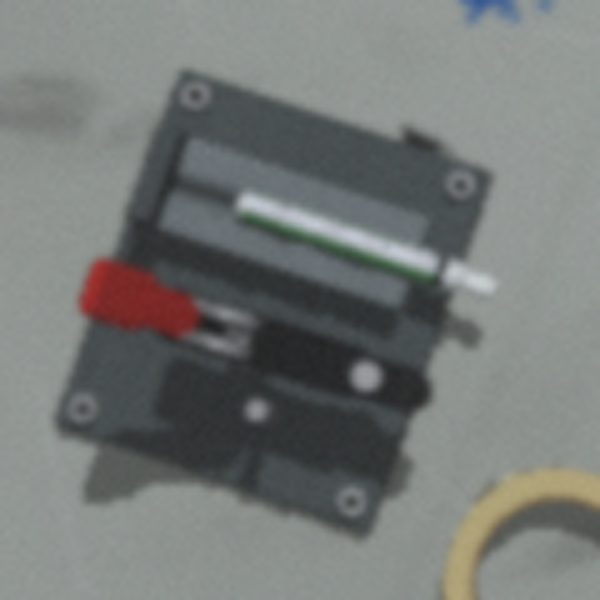

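View pics/s1.png

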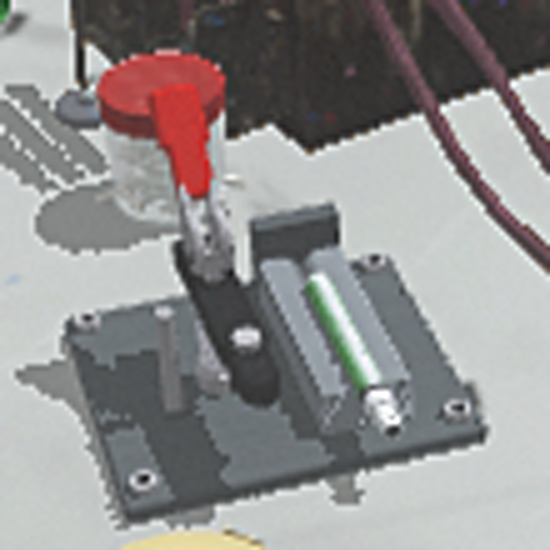

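```bash
cat >> h.py <<'E'
import pickle
from scipy.optimize import least_squares
def proj(s,P):
    P=np.atleast_2d(P); M=s["camera_from_world"]; c=P@M[:3,:3].T+M[:3,3]
    f=210/np.tan(np.radians(s["fov_y"])/2)
    return np.c_[s["cx"]+f*c[:,0]/-c[:,2], s["cy"]-f*c[:,1]/-c[:,2]]
def back(s,uv,z):
    M=s["camera_from_world"]; f=210/np.tan(np.radians(s["fov_y"])/2)
    d=np.array([(uv[0]-s["cx"])/f,-(uv[1]-s["cy"])/f,-1]); Rm=M[:3,:3]; o=-Rm.T@M[:3,3]; d=Rm.T@d
    return o+d*(z-o[2])/d[2]
def j2w(p,P):
    P=np.atleast_2d(P); c,s=np.cos(p[2]),np.sin(p[2]); return np.c_[p[0]+c*P[:,0]-s*P[:,1],p[1]+s*P[:,0]+c*P[:,1],P[:,2]]
def w2j(p,P):
    P=np.atleast_2d(P); c,s=np.cos(p[2]),np.sin(p[2]); d=P[:,:2]-p[:2]; return np.c_[c*d[:,0]+s*d[:,1],-s*d[:,0]+c*d[:,1],P[:,2]]
def tp(u,v): return np.array([(u+.5)/5-.5+195,(v+.5)/5-.5+180])
def sp(u,v): return np.array([(u+.5)/5-.5+200,(v+.5)/5-.5+160])
E
python3 - <<'E'
from h import *
T=pickle.load(open("top.pkl","rb"));S=pickle.load(open("side.pkl","rb"))
Pt=np.array([[.087,.075,.01],[.087,-.075,.01],[-.083,-.075,.01],[-.083,.075,.01]])
ut=np.array([tp(185,70),tp(492,172),tp(372,535),tp(58,428)])
Ps=np.array([[-.083,.075,.01],[-.083,-.075,.01],[.087,-.075,.01]])
us=np.array([sp(68,322),sp(125,515),sp(487,435)])
g=lambda p,a,b:np.r_[(proj(T,j2w(p,Pt))-ut).ravel()*a,(proj(S,j2w(p,Ps))-us).ravel()*b]
for a,b in((1,0),(0,1),(1,1)):
    r=least_squares(g,[.5,-.15,-.3],args=(a,b)); print(r.x,np.round(r.fun,1))
p=r.x; np.save("jig.npy",p)
print("foot",w2j(p,back(T,tp(240,203),.036)),"neck",w2j(p,back(T,tp(494,284),.036)))
print("bolt",w2j(p,back(T,tp(367,377),.073)),w2j(p,back(S,sp(248,337),.073)))
print("strapend",w2j(p,back(T,tp(430,390),.071)), "s",w2j(p,back(S,sp(265,405),.060)))
print("pin",w2j(p,back(T,tp(257,410),.068)),"paddle end",w2j(p,back(T,tp(85,288),.135)))
print("neck side",w2j(p,back(S,sp(390,430),.036)))
print("jar",back(T,(170,213),.075),"tape",back(T,(306,298),.024),"tw",back(T,(326,269),.0),back(T,(354,224),.0))
E
```

```text
[ 0.5133661  -0.10738699 -0.30323839] [-0.7 -0.2  0.8  0.1  0.5  0.2 -0.6 -0.1 -0.   0.  -0.   0.   0.  -0. ]
[ 0.51511503 -0.10886519 -0.32974618] [ 0.  -0.   0.   0.  -0.  -0.  -0.  -0.  -0.5 -0.4 -0.4  0.1  0.8  0.1]
[ 0.51396276 -0.10772148 -0.30927991] [-0.2 -0.6  1.1  0.1  0.4  0.  -0.6 -0.7 -1.6  0.1 -0.2  0.3  0.5 -0.6]
foot [[0.03500497 0.02631645 0.036     ]] neck [[ 0.03710937 -0.09014252  0.036     ]]
bolt [[-0.0191139  -0.05347135  0.073     ]] [[-0.01621426 -0.04967399  0.073     ]]
strapend [[-0.01573974 -0.0799013   0.071     ]] s [[-0.01810254 -0.08170248  0.06      ]]
pin [[-0.04678343 -0.01420296  0.068     ]] paddle end [[-0.02258539  0.05762983  0.135     ]]
neck side [[ 0.03543932 -0.08801956  0.036     ]]
jar [0.56350178 0.05526015 0.075     ] tape [ 0.38996429 -0.23440715  0.024     ] tw [ 0.45299207 -0.27893646  0.        ] [ 0.55512922 -0.34133333  0.        ]
```

```bash
python3 - <<'E'
from h import *
S=pickle.load(open("side.pkl","rb"));T=pickle.load(open("top.pkl","rb"))
np.save("jig.npy",[.514,-.1076,-.305])
for uv in((240,170),(270,165),(300,163),(300,168),(340,165)):
    print(uv)
    for z in np.arange(0,.31,.05):
        P=back(T,uv,z); print("  ",np.round(P,3),np.round(proj(S,P)[0]))
im=S["pixels"][:,:,::-1][130:290,220:400]; cv2.imwrite("pics/s2.png",cv2.resize(im,None,fx=4,fy=3.75,interpolation=cv2.INTER_CUBIC))
E
```

```text
(240, 170)
   [ 0.676 -0.079  0.   ] [298. 209.]
   [ 0.664 -0.086  0.05 ] [296. 196.]
   [ 0.652 -0.092  0.1  ] [294. 181.]
   [ 0.641 -0.099  0.15 ] [292. 165.]
   [ 0.629 -0.105  0.2  ] [290. 148.]
   [ 0.617 -0.112  0.25 ] [287. 129.]
   [ 0.606 -0.118  0.3  ] [284. 109.]
(270, 165)
   [ 0.688 -0.148  0.   ] [319. 220.]
   [ 0.676 -0.151  0.05 ] [317. 206.]
   [ 0.664 -0.154  0.1  ] [314. 190.]
   [ 0.652 -0.157  0.15 ] [312. 174.]
   [ 0.639 -0.16   0.2  ] [309. 156.]
   [ 0.627 -0.163  0.25 ] [306. 136.]
   [ 0.615 -0.166  0.3  ] [302. 115.]
(300, 163)
   [ 0.694 -0.217  0.   ] [339. 232.]
   [ 0.682 -0.217  0.05 ] [337. 217.]
   [ 0.669 -0.216  0.1  ] [334. 201.]
   [ 0.656 -0.215  0.15 ] [331. 184.]
   [ 0.644 -0.215  0.2  ] [327. 165.]
   [ 0.631 -0.214  0.25 ] [324. 144.]
   [ 0.619 -0.213  0.3  ] [320. 121.]
(300, 168)
   [ 0.682 -0.217  0.   ] [336. 234.]
   [ 0.67  -0.217  0.05 ] [333. 219.]
   [ 0.658 -0.216  0.1  ] [330. 203.]
   [ 0.647 -0.215  0.15 ] [327. 185.]
   [ 0.635 -0.215  0.2  ] [324. 166.]
   [ 0.623 -0.214  0.25 ] [320. 145.]
   [ 0.611 -0.213  0.3  ] [317. 123.]
(340, 165)
   [ 0.691 -0.309  0.   ] [366. 253.]
   [ 0.679 -0.304  0.05 ] [363. 236.]
   [ 0.666 -0.298  0.1  ] [359. 219.]
   [ 0.654 -0.293  0.15 ] [356. 200.]
   [ 0.641 -0.287  0.2  ] [351. 179.]
   [ 0.629 -0.282  0.25 ] [347. 157.]
   [ 0.616 -0.276  0.3  ] [342. 133.]
```

View pics/s2.png

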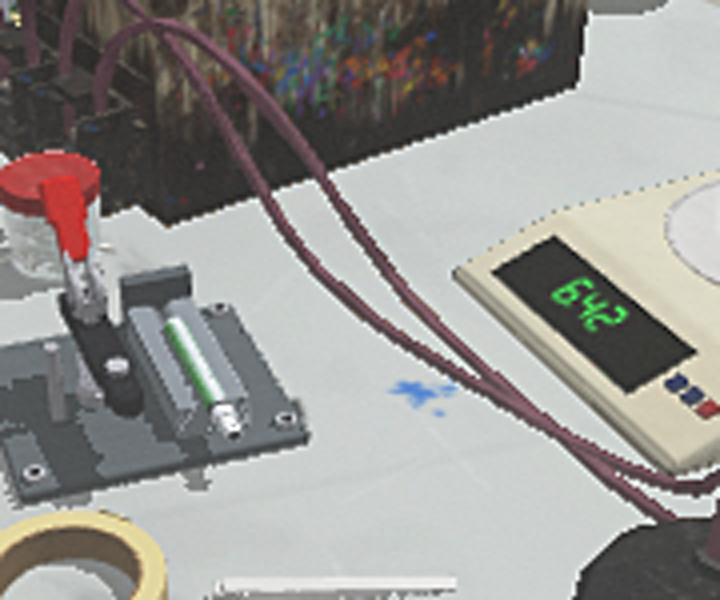

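>>> arm_command(plan=[-4, -3.85, 0, 0, 0, 0, 1, -4, -3.85, 0, 0, 0, 0, 1, -4, -3.85, 0, 0, 0, 0, 1, -4, -3.85, 0, 0, 0, 0, 1, -4, -3.85, 0, 0, 0, 0, 1, -4, -3.85, 0, 0, 0, 0, 1, -4, -3.85, 0, 0, 0, 0, 1])

```text
time: 0.98
tool_pos: [0.3718, 0.1359, 0.2132]
ee_rot: [3.141, -0.0, 2.71]
wrist_force: [1.0, 0.1, -0.1]
width: 0.0272
```

>>> arm_command(plan=[-4, -3.85, 0, 0, 0, 0, 1, -4, -3.85, 0, 0, 0, 0, 1, -4, -3.85, 0, 0, 0, 0, 1, -4, -3.85, 0, 0, 0, 0, 1, -4, -3.85, 0, 0, 0, 0, 1, -4, -3.85, 0, 0, 0, 0, 1, -4, -3.85, 0, 0, 0, 0, 1])

```text
time: 1.85
tool_pos: [0.5134, -0.226, 0.2129]
ee_rot: [3.141, -0.001, 2.709]
wrist_force: [-0.1, -0.1, 0.9]
width: 0.0001
```

>>> arm_command(plan=[0, 0, 0, 0, 0, 10.3, 1, 0, 0, 0, 0, 0, 10.3, 1, 0, 0, 0, 0, 0, 10.3, 1, 0, 0, 0, 0, 0, 10.3, 1, 0, 0, 0, 0, 0, 10.3, 1, 0, 0, 0, 0, 0, 10.3, 1, 0, 0, 0, 0, 0, 10.3, 1, 0, 0, 0, 0, 0, 10.3, 1])

```text
time: 2.85
tool_pos: [0.5129, -0.2242, 0.2127]
ee_rot: [-3.14, -0.0, 1.266]
wrist_force: [0.4, -0.7, 0.3]
width: 0.0006
```

```bash
cat >> h.py <<'E'
def st():
    o=robot.get_obs(); r=R.from_euler("xyz",o["ee_rot"]); p=np.load("jig.npy")
    print("t",o["time"],"tcp",o["tool_pos"].round(4),"rpy",o["ee_rot"].round(3),"F",o["wrist_force"].round(2),"w",round(o["width"],4),"j",o["joint_positions"].round(2))
    print("tcp jig",w2j(p,o["tool_pos"]).round(4)); return o,r
def to(jp,r=None):
    o,rr=st(); r=r or rr; d=j2w(np.load("jig.npy"),jp)[0]-o["tool_pos"]; print("shift cm",(r.inv().apply(d)*100).round(2))
E
python3 - <<'E'
from h import *
o,r=st()
s=snap("wrist","pics/w1.png"); print({k:v for k,v in s.items() if k!="pixels"})
s["o"]=o; pickle.dump(s,open("w1.pkl","wb"))
to([.035,-.112,.15])
E
```

```text
t 2.85 tcp [ 0.5129 -0.2242  0.2127] rpy [-3.14  -0.     1.266] F [ 0.36 -0.68  0.3 ] w 0.0006 j [-0.51  0.11  1.35  0.    1.69 -0.21]
tcp jig [[ 0.034  -0.1115  0.2127]]
{'fov_y': 69.43412679115474, 'cx': 278.7271950550663, 'cy': 211.43594848339035, 'tool_from_camera': array([[ 1.09331238e-03,  9.61120634e-01,  2.76126658e-01,
         8.04187633e-02],
       [ 9.99999096e-01, -8.34655112e-04, -1.05425220e-03,
         2.15330143e-03],
       [-7.82793017e-04,  2.76127561e-01, -9.61120678e-01,
        -1.70984890e-01],
       [ 0.00000000e+00,  0.00000000e+00,  0.00000000e+00,
         1.00000000e+00]])}
t 2.9 tcp [ 0.513  -0.2242  0.2127] rpy [-3.14  -0.     1.262] F [0.44 0.29 0.9 ] w 0.0009 j [-0.51  0.11  1.35  0.    1.69 -0.2 ]
tcp jig [[ 0.034  -0.1115  0.2127]]
shift cm [-0.05  0.1   6.27]
```

View pics/w1.png

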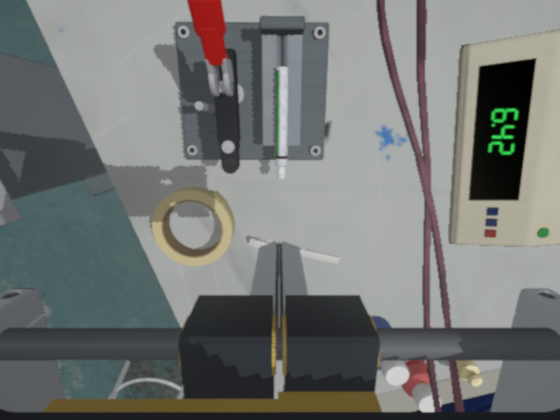

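The wrist view shows the plate corners at about (176,22), (328,22), (329,159) and (184,159), the neck end at (281,178) and the strap end at (230,171). I'll use these to check the jig fit.

```bash
cat >> h.py <<'E'
def wcam(s):
    o=s["o"]; Tt=np.eye(4); Tt[:3,:3]=R.from_euler("xyz",o["ee_rot"]).as_matrix(); Tt[:3,3]=o["tool_pos"]
    s=dict(s); s["camera_from_world"]=np.linalg.inv(Tt@s["tool_from_camera"]); return s
E
python3 - <<'E'
from h import *
s=pickle.load(open("w1.pkl","rb")); im=s["pixels"][:,:,::-1]
cv2.imwrite("pics/w1c.png",cv2.resize(im[10:190,165:340],None,fx=3.3,fy=3.3,interpolation=cv2.INTER_CUBIC))
W=wcam(s); p=np.load("jig.npy")
print(proj(W,j2w(p,[[.087,.075,.01],[.087,-.075,.01],[-.083,-.075,.01],[-.083,.075,.01],[.035,-.091,.036],[-.02,-.083,.071]])).round(1))
E
```

```text
[[325.5  23.1]
 [320.2 161.7]
 [181.4 161.6]
 [169.4  22.9]
 [277.6 178.2]
 [224.6 176.3]]
```

View pics/w1c.png

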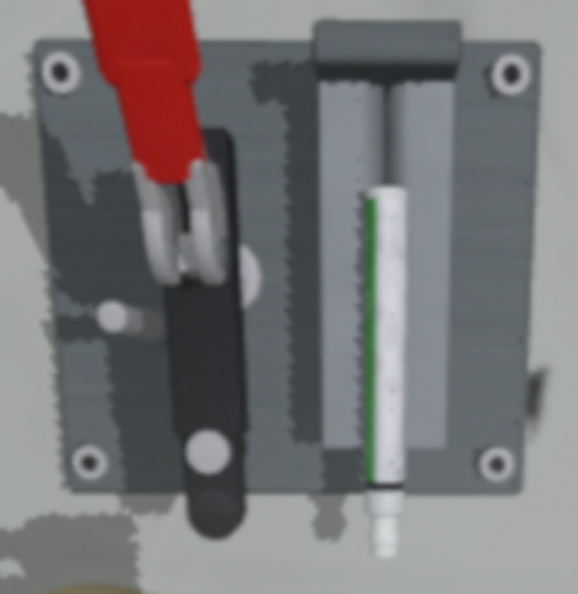

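```bash
python3 - <<'E'
from h import *
T=pickle.load(open("top.pkl","rb"));S=pickle.load(open("side.pkl","rb"));W=wcam(pickle.load(open("w1.pkl","rb")))
P=np.array([[.087,.075,.01],[.087,-.075,.01],[-.083,-.075,.01],[-.083,.075,.01]])
c=lambda u,v:[(u+.5)/3.3-.5+165,(v+.5)/3.3-.5+10]
uw=np.array([c(541,42),c(522,493),c(68,490),c(37,42)])
r=least_squares(lambda p:(proj(W,j2w(p,P))-uw).ravel(),np.load("jig.npy")); print(r.x,r.fun.round(1)); p=r.x
for n,u,z in(("neck",(384,555),.036),("foot",(387,188),.043),("pin",(112,316),.068),("bolt",(208,451),.073),("strap end",(216,538),.071),("stop top mid",(388,22),.052)):
    print(n,w2j(p,back(W,c(*u),z)).round(4))
E
```

```text
[ 0.51899827 -0.10737967 -0.30906426] [ 1.6 -0.7  1.   1.6 -0.4  1.8 -2.1 -1.6]
neck [[ 0.0346 -0.0921  0.036 ]]
foot [[0.0346 0.0245 0.043 ]]
pin [[-0.0474 -0.0151  0.068 ]]
bolt [[-0.0195 -0.0541  0.073 ]]
strap end [[-0.0185 -0.081   0.071 ]]
stop top mid [[0.0345 0.0672 0.052 ]]
```

```bash
python3 - <<'E'
from h import *
np.save("jig.npy",[.517,-.1076,-.307])
to([.035,-.113,.034])
E
```

```text
t 2.9 tcp [ 0.513  -0.2242  0.2127] rpy [-3.14  -0.     1.262] F [0.44 0.29 0.9 ] w 0.0009 j [-0.51  0.11  1.35  0.    1.69 -0.2 ]
tcp jig [[ 0.0314 -0.1124  0.2127]]
shift cm [-0.07  0.38 17.87]
```

>>> arm_command(plan=[0, 0.4, 4, 0, 0, 0, 1, 0, 0, 4, 0, 0, 0, 1, 0, 0, 4, 0, 0, 0, 1, 0, 0, 3, 0, 0, 0, 1, 0, 0, 2, 0, 0, 0, 1, 0, 0, 0.9, 0, 0, 0, 1, 0, 0, 0, 0, 0, 0, 1])

```text
time: 3.78
tool_pos: [0.5167, -0.2253, 0.0339]
ee_rot: [-3.14, -0.0, 1.273]
wrist_force: [-0.4, 0.5, 0.8]
width: 0.0001
```

```bash
python3 - <<'E'
from h import *
o,r=st()
s=snap("wrist","pics/w2.png"); s2=snap("side","pics/s3.png")
cv2.imwrite("pics/s3c.png",cv2.resize(s2["pixels"][140:290,180:340,::-1],None,fx=4,fy=4,interpolation=cv2.INTER_CUBIC))
E
```

```text
t 3.775 tcp [ 0.5167 -0.2253  0.0339] rpy [-3.14  -0.     1.273] F [-0.41  0.45  0.83] w 0.0001 j [-0.51  0.22  1.58  0.    1.34 -0.21]
tcp jig [[ 0.0353 -0.1123  0.0339]]
```

View pics/w2.png

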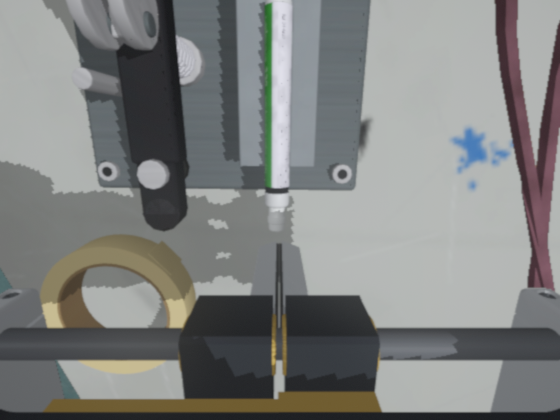

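View pics/s3c.png

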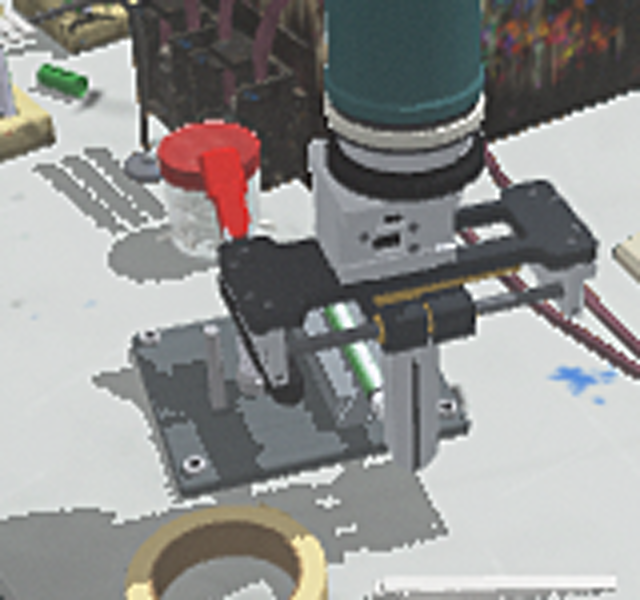

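The fingertips stand just behind the neck at (277,228) and in line with it. Now the push.

>>> arm_command(plan=[0.7, 0, 0, 0, 0, 0, 1, 0.7, 0, 0, 0, 0, 0, 1, 0.6, 0, 0, 0, 0, 0, 1, 0.6, 0, 0, 0, 0, 0, 1, 0.5, 0, 0, 0, 0, 0, 1, 0.4, 0, 0, 0, 0, 0, 1, 0.3, 0, 0, 0, 0, 0, 1, 0, 0, 0, 0, 0, 0, 1])

```text
time: 4.88
tool_pos: [0.5282, -0.189, 0.0344]
ee_rot: [-3.141, -0.0, 1.272]
wrist_force: [-0.9, 0.2, 0.8]
width: 0.0003
```

```bash
python3 - <<'E'
from h import *
o,r=st()
s=snap("wrist","pics/w3.png")
E
```

```text
t 4.875 tcp [ 0.5282 -0.189   0.0344] rpy [-3.141 -0.     1.272] F [-0.86  0.16  0.8 ] w 0.0003 j [-0.44  0.21  1.59  0.    1.34 -0.15]
tcp jig [[ 0.0353 -0.0741  0.0344]]
```

View pics/w3.png

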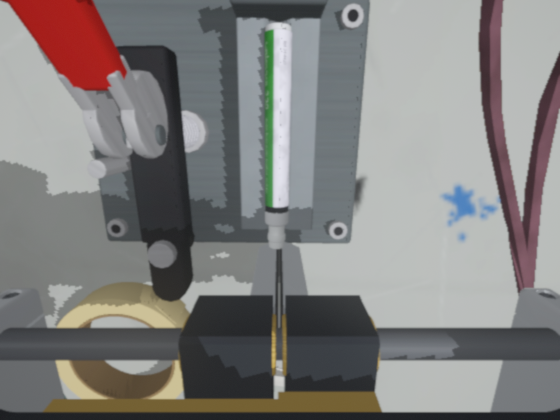

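The barrel has moved with the finger. Its foot end at (278,28) is a few mm short of the stop at row ~14, so I'll push on in small steps until there is force.

>>> arm_command(plan=[0.2, 0, 0, 0, 0, 0, 1, 0.15, 0, 0, 0, 0, 0, 1, 0, 0, 0, 0, 0, 0, 1])

```text
time: 5.3
tool_pos: [0.5293, -0.1858, 0.0345]
ee_rot: [3.142, -0.0, 1.272]
wrist_force: [-0.9, 0.0, -0.0]
width: 0.0006
```

>>> arm_command(plan=[0.1, 0, 0, 0, 0, 0, 1, 0.05, 0, 0, 0, 0, 0, 1, 0, 0, 0, 0, 0, 0, 1])

```text
time: 5.68
tool_pos: [0.5297, -0.1845, 0.0345]
ee_rot: [3.142, 0.0, 1.272]
wrist_force: [-0.3, 0.4, -0.0]
width: 0.0004
```

>>> arm_command(plan=[0.1, 0, 0, 0, 0, 0, 1, 0.05, 0, 0, 0, 0, 0, 1, 0, 0, 0, 0, 0, 0, 1])

```text
time: 6.05
tool_pos: [0.5298, -0.1844, 0.0346]
ee_rot: [3.141, 0.003, 1.271]
wrist_force: [-1.7, -4.9, 0.3]
width: 0.0008
```

>>> arm_command(plan=[0.1, 0, 0, 0, 0, 0, 1, 0, 0, 0, 0, 0, 0, 1])

```text
time: 6.3
tool_pos: [0.5299, -0.1843, 0.0347]
ee_rot: [3.141, 0.004, 1.271]
wrist_force: [-2.6, -5.9, -0.6]
width: 0.0009
```

```bash
python3 - <<'E'
from h import *
o,r=st()
s=snap("wrist","pics/w4.png")
cv2.imwrite("pics/w4c.png",cv2.resize(s["pixels"][0:300,180:380,::-1],None,fx=2,fy=2,interpolation=cv2.INTER_CUBIC))
E
```

```text
t 6.3 tcp [ 0.5299 -0.1843  0.0347] rpy [3.141 0.004 1.271] F [-2.62 -5.86 -0.57] w 0.0009 j [-0.43  0.21  1.59 -0.    1.34 -0.13]
tcp jig [[ 0.0355 -0.0692  0.0347]]
```

View pics/w4c.png

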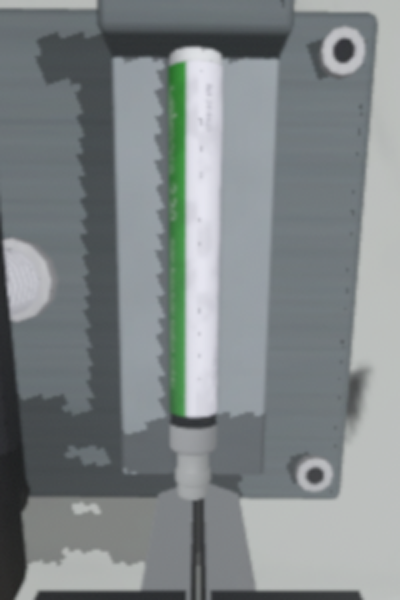

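>>> arm_command(plan=[-0.6, 0, 0, 0, 0, 0, 1, -1.4, 0, 0, 0, 0, 0, 1, -1, 0, 0, 0, 0, 0, 1, 0, 0, -4, 0, 0, 0, 1, 0, 0, -4, 0, 0, 0, 1, 0, 0, 0, 0, 0, 0, 1])

```text
time: 7.1
tool_pos: [0.5239, -0.2123, 0.1188]
ee_rot: [3.133, 0.001, 1.271]
wrist_force: [-0.1, -0.5, 0.1]
width: 0.0004
```

```bash
python3 - <<'E'
from h import *
to([-.064,-.062,.114])
s=snap("wrist","pics/w5.png")
E
```

```text
t 7.1 tcp [ 0.5239 -0.2123  0.1188] rpy [3.133e+00 1.000e-03 1.271e+00] F [-0.11 -0.5   0.13] w 0.0004 j [-0.49  0.15  1.49  0.    1.49 -0.19]
tcp jig [[ 0.0382 -0.0977  0.1188]]
shift cm [  3.65 -10.2    0.39]
```

View pics/w5.png

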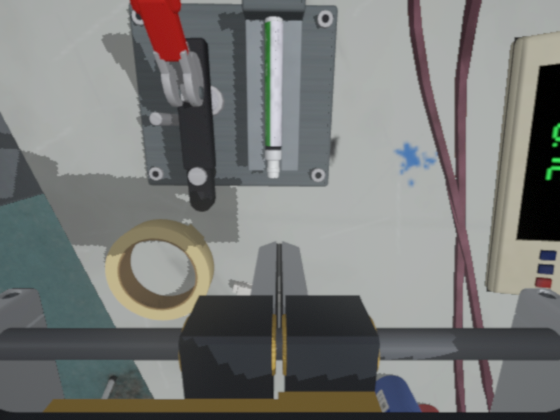

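The barrel is seated against the stop, with its top end at (275,18). Next I go round to the robot side of the strap.

>>> arm_command(plan=[0, -4, 0, 0, 0, 0, 1, 0, -4, 0, 0, 0, 0, 1, 0.6, -2.2, 0, 0, 0, 0, 1, 3, 0, 0, 0, 0, 0, 1, 0, 0, 3, 0, 0, 0, 1, 0, 0, 2.9, 0, 0, 0, 1, 0, 0, 0, 0, 0, 0, 1])

```text
time: 8.02
tool_pos: [0.4315, -0.1447, 0.0513]
ee_rot: [-3.132, -0.002, 1.272]
wrist_force: [0.4, 0.1, 1.0]
width: 0.0003
```

```bash
python3 - <<'E'
from h import *
st()
s=snap("wrist","pics/w6.png"); s2=snap("side","pics/s6.png")
cv2.imwrite("pics/s6c.png",cv2.resize(s2["pixels"][140:290,180:340,::-1],None,fx=4,fy=4,interpolation=cv2.INTER_CUBIC))
E
```

```text
t 8.025 tcp [ 0.4315 -0.1447  0.0513] rpy [-3.132e+00 -2.000e-03  1.272e+00] F [0.42 0.08 1.05] w 0.0003 j [-0.45 -0.02  1.82  0.    1.36 -0.15]
tcp jig [[-0.0703 -0.0612  0.0513]]
```

View pics/w6.png

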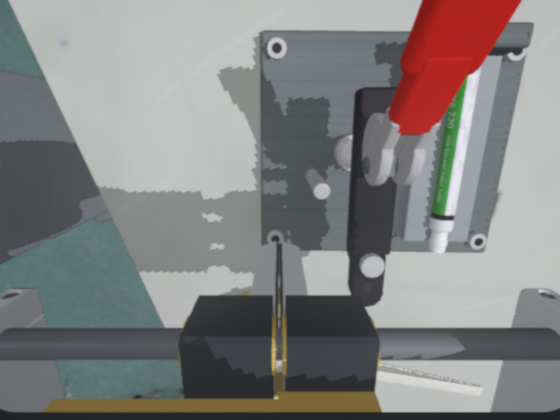

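View pics/s6c.png

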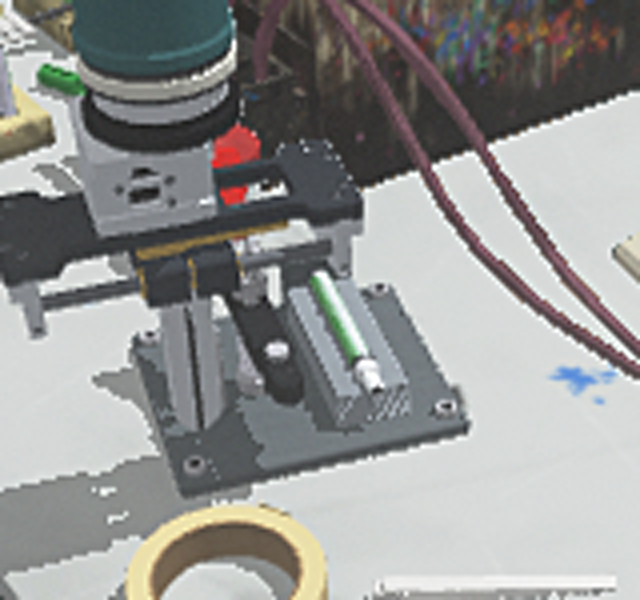

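>>> arm_command(plan=[0, 0, -0.9, 0, 0, 0, 1, 0.1, 1.2, 0, 0, 0, 0, 1, 0, 0.8, 0, 0, 0, 0, 1, 0, 0.5, 0, 0, 0, 0, 1, 0, 0, 0, 0, 0, 0, 1])

```text
time: 8.75
tool_pos: [0.4592, -0.1527, 0.0642]
ee_rot: [-3.141, -0.0, 1.272]
wrist_force: [0.1, 0.3, -0.2]
width: 0.0005
```

```bash
python3 - <<'E'
from h import *
st()
s=snap("wrist","pics/w7.png")
E
```

```text
t 8.75 tcp [ 0.4592 -0.1527  0.0642] rpy [-3.141 -0.     1.272] F [ 0.06  0.29 -0.19] w 0.0005 j [-0.44  0.02  1.74  0.    1.38 -0.14]
tcp jig [[-0.0415 -0.0605  0.0642]]
```

View pics/w7.png

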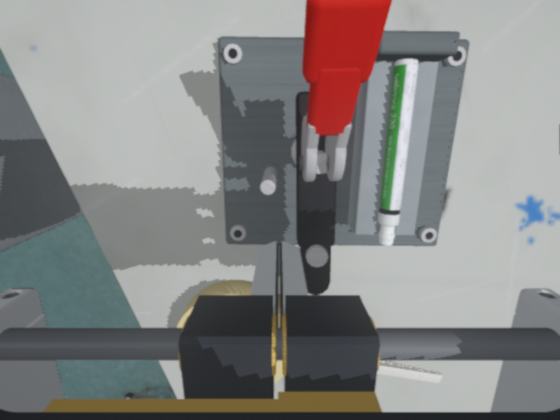

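>>> arm_command(plan=[0, -0.5, 0, 0, 0, 0, 1, 0, 0, 0.6, 0, 0, 0, 1, 0, 0, 0, 0, 0, 0, 1, 0, 0, 0, 0, 0, 0, 1])

```text
time: 9.3
tool_pos: [0.4541, -0.1512, 0.0583]
ee_rot: [-3.141, -0.0, 1.272]
wrist_force: [0.6, -0.7, 0.3]
width: 0.0007
```

>>> arm_command(plan=[0, 0.4, 0, 0, 0, 0, 1, -0.2, 0.64, 0, 0, 0, -6, 1, -0.2, 0.64, 0, 0, 0, -6, 1, -0.2, 0.64, 0, 0, 0, -6, 1, 0, 0, 0, 0, 0, 0, 1])

```text
time: 9.93
tool_pos: [0.476, -0.1621, 0.0585]
ee_rot: [3.141, -0.0, 1.585]
wrist_force: [-0.2, -0.4, -0.1]
width: 0.0002
```

```bash
python3 - <<'E'
from h import *
st()
s=snap("wrist","pics/w8.png")
E
```

```text
t 9.925 tcp [ 0.476  -0.1621  0.0585] rpy [ 3.141 -0.     1.585] F [-0.16 -0.43 -0.06] w 0.0002 j [-0.44  0.07  1.71  0.    1.37 -0.45]
tcp jig [[-0.0226 -0.0643  0.0585]]
```

View pics/w8.png

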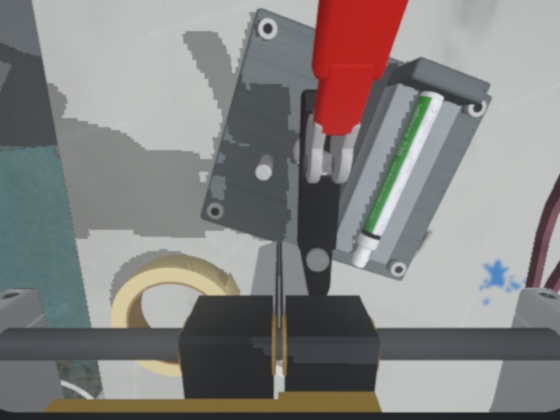

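The strap turns with the finger. I'll carry on along the arc.

>>> arm_command(plan=[-0.2, 0.64, 0, 0, 0, -6, 1, -0.2, 0.64, 0, 0, 0, -6, 1, -0.2, 0.64, 0, 0, 0, -6, 1, -0.2, 0.64, 0, 0, 0, -6, 1, -0.2, 0.64, 0, 0, 0, -6, 1, -0.2, 0.64, 0, 0, 0, -6, 1, 0, 0, 0, 0, 0, 0, 1])

```text
time: 10.85
tool_pos: [0.5153, -0.163, 0.0585]
ee_rot: [3.141, 0.0, 2.212]
wrist_force: [-0.0, -0.4, 0.3]
width: 0.0004
```

```bash
python3 - <<'E'
from h import *
st()
s=snap("wrist","pics/w9.png")
E
```

```text
t 10.85 tcp [ 0.5153 -0.163   0.0585] rpy [3.141 0.    2.212] F [-0.03 -0.39  0.27] w 0.0004 j [-0.41  0.15  1.62  0.    1.38 -1.05]
tcp jig [[ 0.0151 -0.0533  0.0585]]
```

View pics/w9.png

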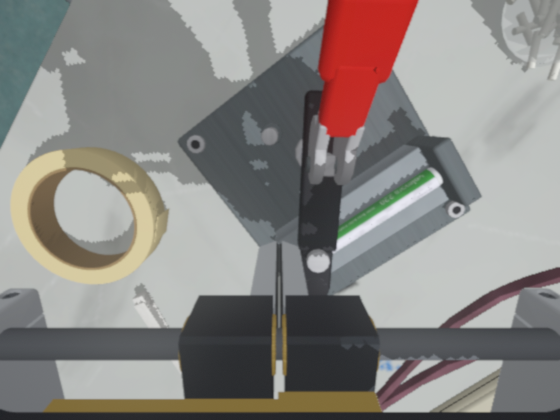

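>>> arm_command(plan=[-0.2, 0.64, 0, 0, 0, -6, 1, -0.2, 0.64, 0, 0, 0, -6, 1, -0.2, 0.64, 0, 0, 0, -6, 1, -0.2, 0.64, 0, 0, 0, -6, 1, 0, 0, 0, 0, 0, 0, 1])

```text
time: 11.52
tool_pos: [0.5386, -0.1501, 0.0585]
ee_rot: [3.141, 0.0, 2.63]
wrist_force: [-0.4, -0.1, 0.0]
width: 0.0003
```

>>> arm_command(plan=[-0.07, 0.22, 0, 0, 0, -2, 1, -0.07, 0.22, 0, 0, 0, -2, 1, -0.07, 0.22, 0, 0, 0, -2, 1, 0, 0, 0, 0, 0, 0, 1])

```text
time: 12.02
tool_pos: [0.5437, -0.1452, 0.0585]
ee_rot: [3.141, 0.0, 2.738]
wrist_force: [1.0, -0.2, -0.4]
width: 0.0004
```

>>> arm_command(plan=[-0.07, 0.22, 0, 0, 0, -2, 1, 0, 0, 0, 0, 0, 0, 1, 0, 0, 0, 0, 0, 0, 1])

```text
time: 12.4
tool_pos: [0.545, -0.1434, 0.0584]
ee_rot: [3.141, -0.0, 2.773]
wrist_force: [0.1, -0.7, -0.4]
width: 0.0009
```

```bash
python3 - <<'E'
from h import *
st()
s=snap("wrist","pics/w10.png")
E
```

```text
t 12.4 tcp [ 0.545  -0.1434  0.0584] rpy [ 3.141 -0.     2.773] F [ 0.08 -0.69 -0.38] w 0.0009 j [-0.36  0.2   1.56  0.    1.38 -1.56]
tcp jig [[ 0.0375 -0.0256  0.0584]]
```

View pics/w10.png

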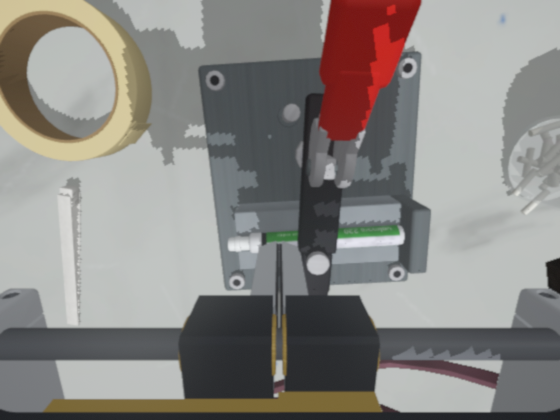

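>>> arm_command(plan=[-0.07, 0.22, 0, 0, 0, -2, 1, -0.05, 0.15, 0, 0, 0, -1, 1, 0, 0, 0, 0, 0, 0, 1])

```text
time: 12.82
tool_pos: [0.5474, -0.1403, 0.0585]
ee_rot: [3.141, -0.0, 2.825]
wrist_force: [-0.7, -0.0, 0.3]
width: 0.0007
```

>>> arm_command(plan=[0, 0.1, 0, 0, 0, 0, 1, 0, 0.1, 0, 0, 0, 0, 1, 0, 0, 0, 0, 0, 0, 1])

```text
time: 13.2
tool_pos: [0.5482, -0.1386, 0.0585]
ee_rot: [3.141, 0.0, 2.825]
wrist_force: [1.0, -1.5, -1.5]
width: 0.0003
```

>>> arm_command(plan=[0, 0.15, 0, 0, 0, 0, 1, 0, 0, 0, 0, 0, 0, 1])

```text
time: 13.45
tool_pos: [0.5485, -0.138, 0.0586]
ee_rot: [-3.14, 0.001, 2.825]
wrist_force: [0.3, -4.2, 0.1]
width: 0.0005
```

>>> arm_command(plan=[0, 0.15, 0, 0, 0, 0, 1, 0, 0, 0, 0, 0, 0, 1])

```text
time: 13.7
tool_pos: [0.5486, -0.1377, 0.0586]
ee_rot: [-3.138, 0.0, 2.825]
wrist_force: [-0.9, -7.7, 0.5]
width: 0.0002
```

```bash
python3 - <<'E'
from h import *
st()
s=snap("wrist","pics/w11.png")
cv2.imwrite("pics/w11c.png",cv2.resize(s["pixels"][40:310,190:440,::-1],None,fx=2.2,fy=2.2,interpolation=cv2.INTER_CUBIC))
E
```

```text
t 13.7 tcp [ 0.5486 -0.1377  0.0586] rpy [-3.138  0.     2.825] F [-0.93 -7.74  0.46] w 0.0002 j [-0.34  0.2   1.55 -0.    1.38 -1.6 ]
tcp jig [[ 0.0392 -0.0191  0.0586]]
```

View pics/w11c.png

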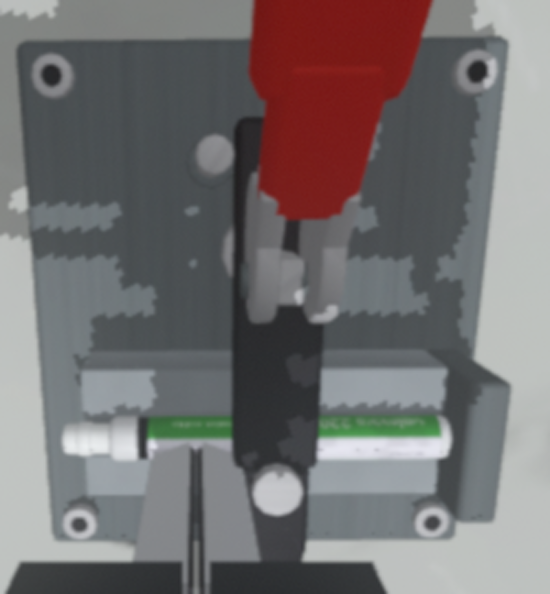

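Force has risen to 7.7 N with no further motion, and the pin visibly touches the strap, so the strap is at its stop. I'll back off, rise and check the barrel.

>>> arm_command(plan=[0, -0.8, 0, 0, 0, 0, 1, 0, -1.2, 0, 0, 0, 0, 1, 0, 0, -4, 0, 0, 0, 1, 0, 0, -5, 0, 0, 0, 1, 0, 0, -4, 0, 0, 0, 1, -1, 0, 0, 0, 0, 0, 1, 0, 0, 0, 0, 0, 0, 1])

```text
time: 14.62
tool_pos: [0.552, -0.1579, 0.1869]
ee_rot: [3.141, -0.002, 2.825]
wrist_force: [0.6, -0.3, -1.3]
width: 0.0004
```

```bash
python3 - <<'E'
from h import *
o,r=st()
s=snap("wrist","pics/w12.png"); s["o"]=o; pickle.dump(s,open("w12.pkl","wb"))
cv2.imwrite("pics/w12c.png",cv2.resize(s["pixels"][60:280,180:420,::-1],None,fx=2.5,fy=2.5,interpolation=cv2.INTER_CUBIC))
s2=snap("side","pics/s12.png")
cv2.imwrite("pics/s12c.png",cv2.resize(s2["pixels"][140:290,180:340,::-1],None,fx=4,fy=4,interpolation=cv2.INTER_CUBIC))
E
```

```text
t 14.625 tcp [ 0.552  -0.1579  0.1869] rpy [ 3.141e+00 -2.000e-03  2.825e+00] F [ 0.63 -0.3  -1.28] w 0.0004 j [-0.38  0.15  1.35  0.    1.64 -1.63]
tcp jig [[ 0.0485 -0.0374  0.1869]]
```

View pics/w12c.png

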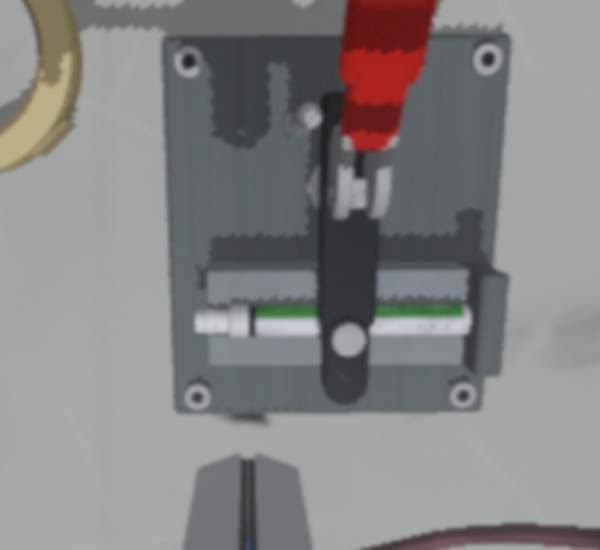

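View pics/s12c.png

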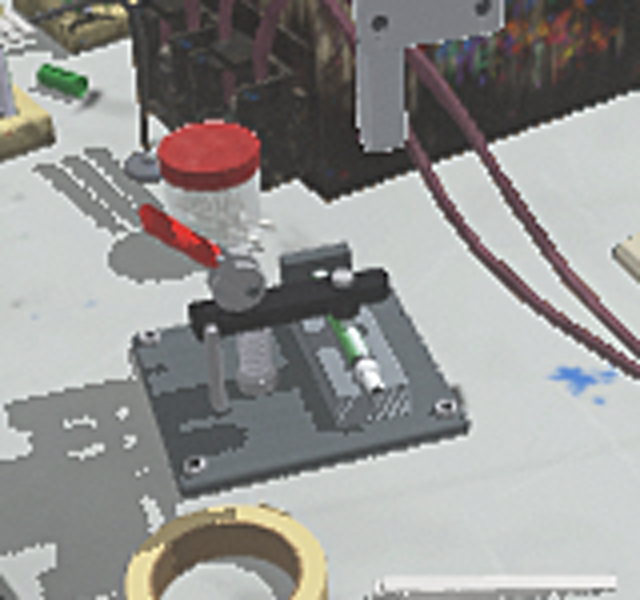

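The strap is square across the barrel and against its pin, the lever is still up, and the foot has reached the V-block's stop end at (470,320). Now the lever.

```bash
python3 - <<'E'
from h import *
to([-.062,0,.175])
E
```

```text
t 14.725 tcp [ 0.5511 -0.1575  0.1858] rpy [ 3.141 -0.005  2.825] F [ 0.13 -0.15 -0.71] w 0.0004 j [-0.38  0.15  1.36  0.    1.64 -1.63]
tcp jig [[ 0.0476 -0.0372  0.1858]]
shift cm [10.99  3.62  1.13]
```

>>> arm_command(plan=[4, 1.2, 0, 0, 0, 0, 1, 4, 1.2, 0, 0, 0, 0, 1, 3, 1.2, 0, 0, 0, 0, 1, 0, 0, 0, 0, 0, 0, 1, 0, 0, 0, 0, 0, 0, 1])

```text
time: 15.35
tool_pos: [0.459, -0.0897, 0.1876]
ee_rot: [-3.141, -0.001, 2.825]
wrist_force: [-0.4, 0.1, -0.2]
width: 0.0005
```

```bash
python3 - <<'E'
from h import *
to([-.062,0,.165])
snap("wrist","pics/w13.png"); s2=snap("side","pics/s13.png")
cv2.imwrite("pics/s13c.png",cv2.resize(s2["pixels"][140:290,160:320,::-1],None,fx=4,fy=4,interpolation=cv2.INTER_CUBIC))
E
```

```text
t 15.35 tcp [ 0.459  -0.0897  0.1876] rpy [-3.141e+00 -1.000e-03  2.825e+00] F [-0.45  0.07 -0.23] w 0.0005 j [-0.31 -0.09  1.6  -0.    1.63 -1.57]
tcp jig [[-0.0607 -0.0005  0.1876]]
shift cm [0.13 0.05 2.26]
```

View pics/w13.png

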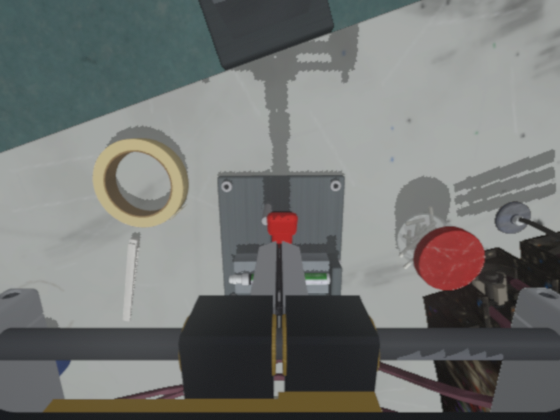

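View pics/s13c.png

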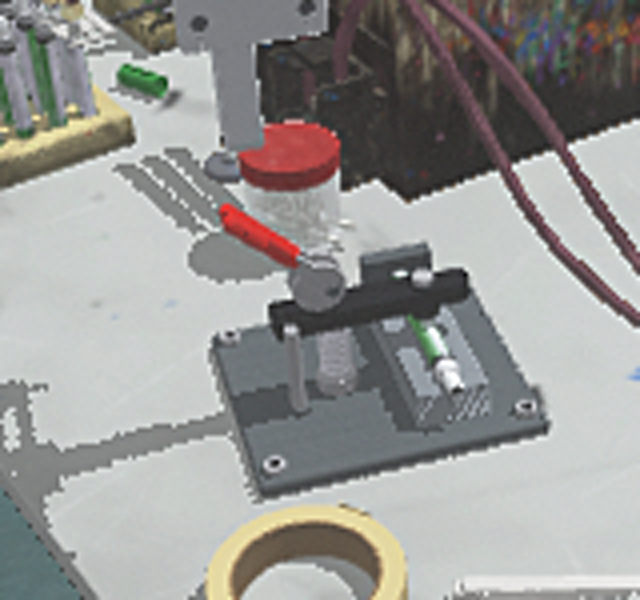

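>>> arm_command(plan=[0.1, 0, 1.2, 0, 0, 0, 1, 0, 0, 1.1, 0, 0, 0, 1, 0, 0, 0.6, 0, 0, 0, 1, 0.1, 0, 0.6, 0, 0, 0, 1, 0.2, 0, 0.6, 0, 0, 0, 1, 0.2, 0, 0.6, 0, 0, 0, 1, 0.2, 0, 0.6, 0, 0, 0, 1, 0, 0, 0, 0, 0, 0, 1])

```text
time: 16.45
tool_pos: [0.4509, -0.0868, 0.135]
ee_rot: [3.141, -0.001, 2.825]
wrist_force: [-0.6, 0.1, 1.5]
width: 0.0007
```

```bash
python3 - <<'E'
from h import *
st()
snap("wrist","pics/w14.png"); s2=snap("side","pics/s14.png")
cv2.imwrite("pics/s14c.png",cv2.resize(s2["pixels"][140:290,160:320,::-1],None,fx=4,fy=4,interpolation=cv2.INTER_CUBIC))
E
```

```text
t 16.45 tcp [ 0.4509 -0.0868  0.135 ] rpy [ 3.141e+00 -1.000e-03  2.825e+00] F [-0.57  0.15  1.46] w 0.0007 j [-0.31 -0.09  1.7   0.    1.53 -1.57]
tcp jig [[-0.0693 -0.0002  0.135 ]]
```

View pics/s14c.png

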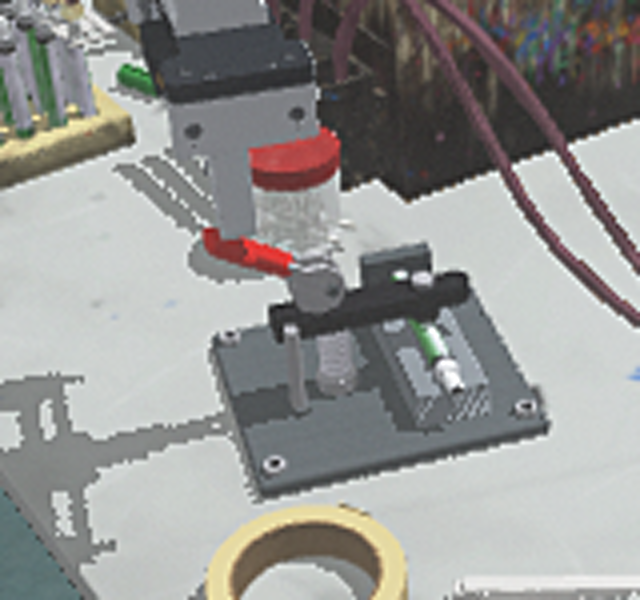

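The lever is going down under the fingertip, which sits on the paddle. I'll continue.

>>> arm_command(plan=[0.2, 0, 0.5, 0, 0, 0, 1, 0.2, 0, 0.5, 0, 0, 0, 1, 0.2, 0, 0.5, 0, 0, 0, 1, 0.2, 0, 0.5, 0, 0, 0, 1, 0.2, 0, 0.5, 0, 0, 0, 1, 0.2, 0, 0.5, 0, 0, 0, 1, 0.1, 0, 0.5, 0, 0, 0, 1, 0, 0, 0, 0, 0, 0, 1])

```text
time: 17.55
tool_pos: [0.4388, -0.0828, 0.0999]
ee_rot: [3.141, -0.001, 2.825]
wrist_force: [0.4, -0.8, -0.1]
width: 0.0002
```

>>> arm_command(plan=[0, 0, 0.3, 0, 0, 0, 1, 0, 0, 0.3, 0, 0, 0, 1, 0, 0, 0, 0, 0, 0, 1])

```text
time: 17.92
tool_pos: [0.4384, -0.0827, 0.094]
ee_rot: [3.142, -0.002, 2.825]
wrist_force: [-1.9, 1.3, 2.8]
width: 0.0004
```

```bash
python3 - <<'E'
from h import *
st()
snap("wrist","pics/w15.png"); s2=snap("side","pics/s15.png")
cv2.imwrite("pics/s15c.png",cv2.resize(s2["pixels"][140:290,160:320,::-1],None,fx=4,fy=4,interpolation=cv2.INTER_CUBIC))
E
```

```text
t 17.925 tcp [ 0.4384 -0.0827  0.094 ] rpy [ 3.142e+00 -2.000e-03  2.825e+00] F [-1.9   1.3   2.83] w 0.0004 j [-0.31 -0.09  1.79  0.    1.45 -1.57]
tcp jig [[-0.0825 -0.      0.094 ]]
```

View pics/s15c.png

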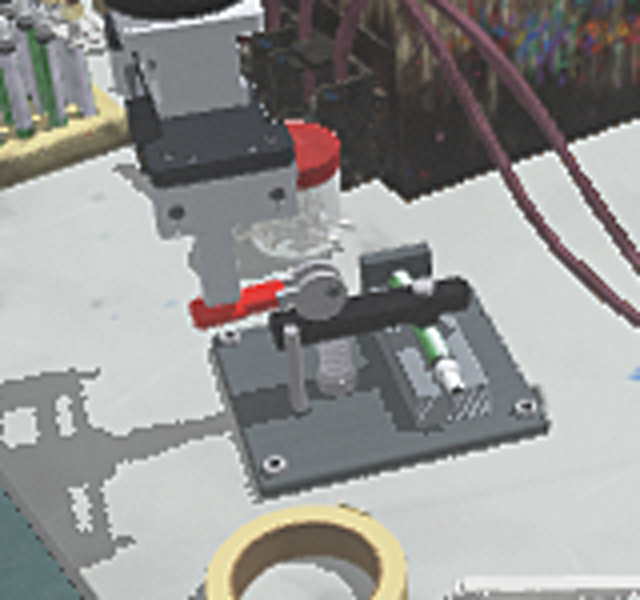

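Nearly down. Small presses now, until the force rises.

>>> arm_command(plan=[0, 0, 0.2, 0, 0, 0, 1, 0, 0, 0.2, 0, 0, 0, 1, 0, 0, 0, 0, 0, 0, 1])

```text
time: 18.4
tool_pos: [0.4387, -0.0828, 0.0907]
ee_rot: [3.141, -0.0, 2.825]
wrist_force: [-3.6, 1.9, 5.6]
width: 0.0004
```

>>> arm_command(plan=[0, 0, 0.2, 0, 0, 0, 1, 0, 0, 0, 0, 0, 0, 1])

```text
time: 18.65
tool_pos: [0.4388, -0.0828, 0.09]
ee_rot: [3.142, -0.0, 2.825]
wrist_force: [-5.2, 0.7, 12.3]
width: 0.0006
```

>>> arm_command(plan=[0, 0, 0.2, 0, 0, 0, 1, 0, 0, 0, 0, 0, 0, 1])

```text
time: 18.9
tool_pos: [0.4389, -0.0828, 0.0895]
ee_rot: [-3.142, 0.0, 2.825]
wrist_force: [-9.2, 2.6, 18.1]
width: 0.0003
```

>>> arm_command(plan=[0, 0, 0.2, 0, 0, 0, 1, 0, 0, 0, 0, 0, 0, 1, 0, 0, 0, 0, 0, 0, 1])

```text
time: 19.27
tool_pos: [0.4389, -0.0829, 0.0889]
ee_rot: [-3.141, 0.001, 2.825]
wrist_force: [-12.1, 3.5, 24.3]
width: 0.0002
```

```bash
python3 - <<'E'
from h import *
st()
s2=snap("side","pics/s16.png")
cv2.imwrite("pics/s16c.png",cv2.resize(s2["pixels"][180:280,190:310,::-1],None,fx=6,fy=6,interpolation=cv2.INTER_CUBIC))
E
```

```text
t 19.275 tcp [ 0.4389 -0.0829  0.0889] rpy [-3.141e+00  1.000e-03  2.825e+00] F [-12.1    3.54  24.31] w 0.0002 j [-0.31 -0.09  1.79 -0.    1.43 -1.57]
tcp jig [[-0.0819 -0.0001  0.0889]]
```

View pics/s16c.png

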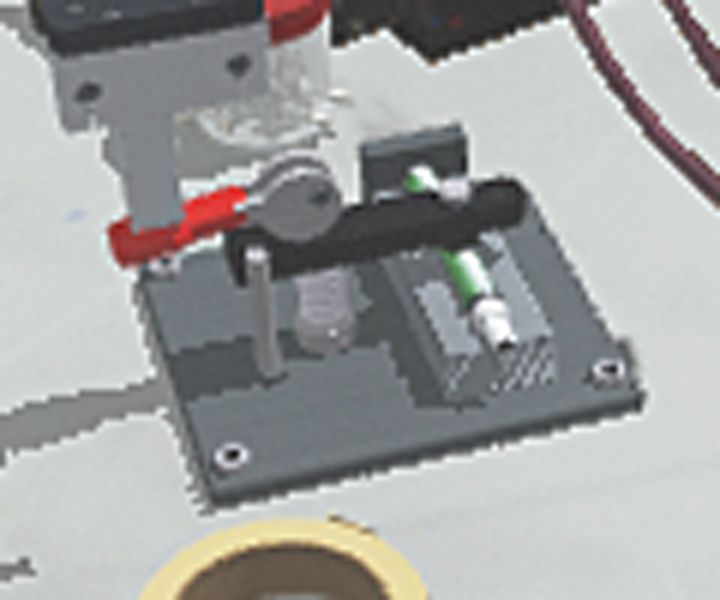

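The press is at 24 N with no more travel, and the strap is down on the barrel. I'll lift straight away and check.

>>> arm_command(plan=[0, 0, -1, 0, 0, 0, 1, 0, 0, -3, 0, 0, 0, 1, 0, 0, -4, 0, 0, 0, 1, 0, 0, -4, 0, 0, 0, 1, 0, 0, 0, 0, 0, 0, 1])

```text
time: 19.95
tool_pos: [0.4413, -0.0837, 0.2076]
ee_rot: [3.141, 0.008, 2.825]
wrist_force: [0.7, -0.6, -0.6]
width: 0.0006
```

>>> arm_command(plan=[-3, 0, 0, 0, 0, 0, 1, -4, 0, 0, 0, 0, 0, 1, -4, 0, 0, 0, 0, 0, 1, -2, 0, 0, 0, 0, 0, 1, 0, 0, 0, 0, 0, 0, 1, 0, 0, 0, 0, 0, 0, 1])

```text
time: 20.7
tool_pos: [0.5616, -0.1231, 0.203]
ee_rot: [3.141, -0.002, 2.825]
wrist_force: [0.2, -0.2, -0.3]
width: 0.0002
```

```bash
python3 - <<'E'
from h import *
o,r=st()
s=snap("wrist","pics/w17.png"); s["o"]=o; pickle.dump(s,open("w17.pkl","wb"))
cv2.imwrite("pics/w17c.png",cv2.resize(s["pixels"][0:300,150:450,::-1],None,fx=2,fy=2,interpolation=cv2.INTER_CUBIC))
s2=snap("side","pics/s17.png")
cv2.imwrite("pics/s17c.png",cv2.resize(s2["pixels"][180:280,190:310,::-1],None,fx=6,fy=6,interpolation=cv2.INTER_CUBIC))
E
```

```text
t 20.7 tcp [ 0.5616 -0.1231  0.203 ] rpy [ 3.141e+00 -2.000e-03  2.825e+00] F [ 0.16 -0.19 -0.29] w 0.0002 j [-0.31  0.15  1.33  0.    1.67 -1.57]
tcp jig [[ 0.0472 -0.0013  0.203 ]]
```

View pics/w17c.png

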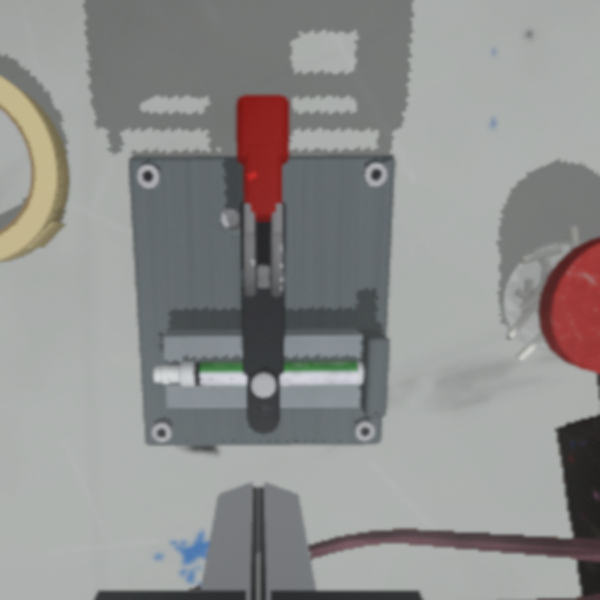

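View pics/s17c.png

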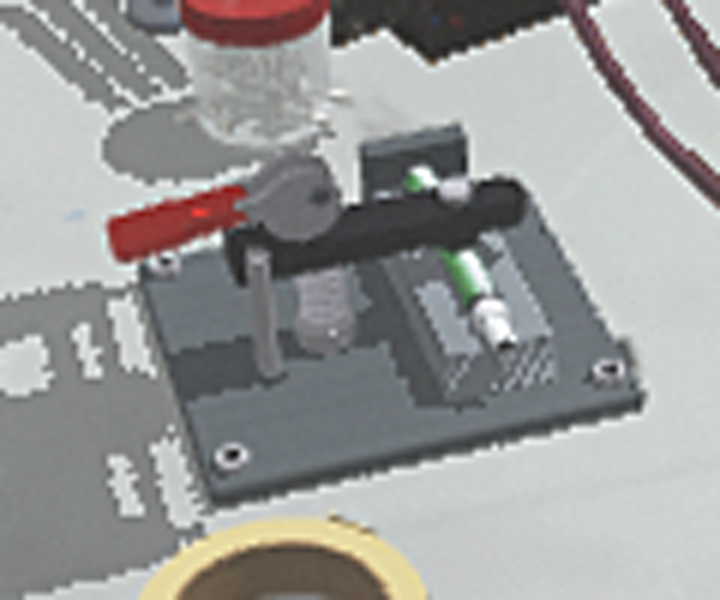

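```bash
python3 - <<'E'
from h import *
S=pickle.load(open("side.pkl","rb"))
p=np.load("jig.npy"); a=cv2.imread("pics/s16.png");b=cv2.imread("pics/s17.png")
def red(i):
    i=i[180:280,190:310].astype(int); m=(i[...,2]>90)&(i[...,1]<60)&(i[...,0]<70); m[:30]=0; ys,xs=np.nonzero(m); k=xs<24; return (xs.min()+190, ys[k].mean()+180, ys[xs<22].max()+180, ys[xs<22].min()+180)
print(red(a),red(b))
for q in(.8,.9,.93,1.0):
    th=.87-q; out=[]
    for n in(.0065,-.0025):
        s_=.079; r=s_*np.cos(th)-n*np.sin(th); z=.083+s_*np.sin(th)+n*np.cos(th)
        out+=[*proj(S,j2w(p,[-.02-r,-.012,z]))[0].round(1)]
    print(q,out)
E
```

```text
(np.int64(208), np.float64(219.75), np.int64(223), np.int64(217)) (np.int64(208), np.float64(218.63636363636363), np.int64(222), np.int64(216))
0.8 [np.float64(208.7), np.float64(216.3), np.float64(208.9), np.float64(219.7)]
0.9 [np.float64(208.7), np.float64(219.3), np.float64(209.4), np.float64(222.6)]
0.93 [np.float64(208.8), np.float64(220.2), np.float64(209.6), np.float64(223.4)]
1.0 [np.float64(209.2), np.float64(222.2), np.float64(210.2), np.float64(225.4)]
```

```bash
python3 - <<'E'
import cv2
b=cv2.imread("pics/s17.png"); cv2.imwrite("pics/s18.png",cv2.resize(b[200:235,200:250],None,fx=14,fy=14,interpolation=cv2.INTER_NEAREST))
a=cv2.imread("pics/s16.png"); cv2.imwrite("pics/s18a.png",cv2.resize(a[200:235,200:250],None,fx=14,fy=14,interpolation=cv2.INTER_NEAREST))
E
```

```text
(no output)
```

View pics/s18.png

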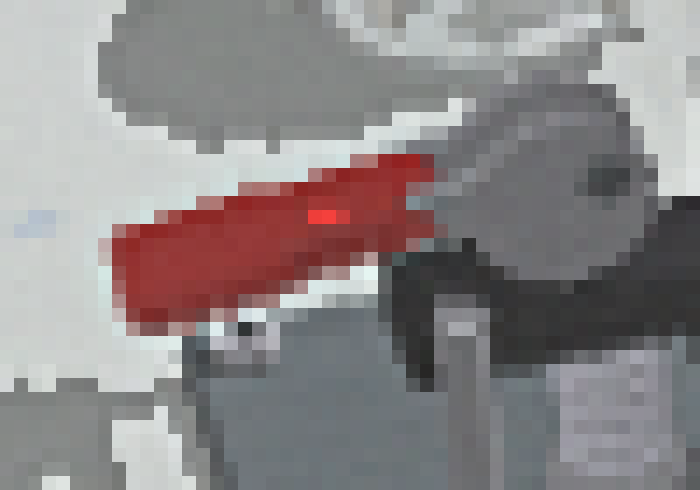

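View pics/s18a.png

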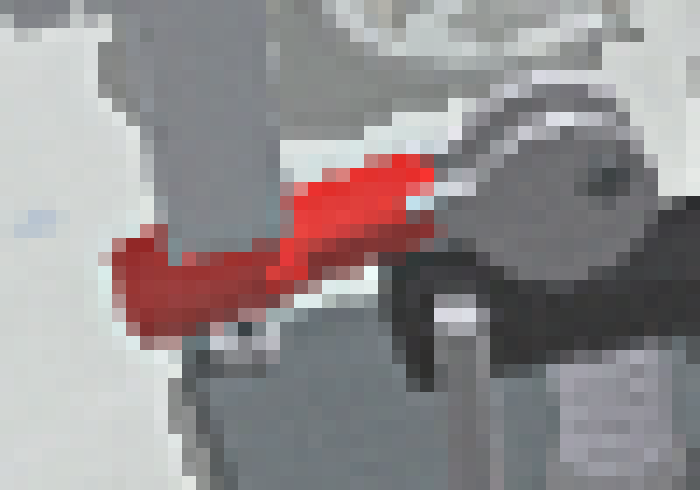

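```bash
python3 - <<'E'
from h import *
S=pickle.load(open("side.pkl","rb")); W=wcam(pickle.load(open("w17.pkl","rb")))
for p in([.517,-.1076,-.307],[.515,-.1089,-.3297],[.514,-.1077,-.309]):
  print(p,"pin top",proj(S,j2w(p,[-.047,-.016,.068]))[0].round(1),"nose end",proj(S,j2w(p,[.063,0,.0565]))[0].round(1),"corner",proj(S,j2w(p,[-.083,.075,.01]))[0].round(1))
  for q in(.9,.95,1.0,1.03):
    th=.87-q; out=[]
    for n,y,s_ in((.0065,.012,.079),(.0065,-.012,.079),(-.0025,-.012,.079),(-.0025,-.012,.049)):
        r=s_*np.cos(th)-n*np.sin(th); z=.083+s_*np.sin(th)+n*np.cos(th)
        out.append(proj(S,j2w(p,[-.02-r,y,z]))[0].round(1))
    print(q,np.array(out).tolist())
E
```

```text
[0.517, -0.1076, -0.307] pin top [233.3 222.5] nose end [277.8 213.1] corner [212.6 223.6]
0.9 [[206.8, 213.3], [208.7, 219.3], [209.4, 222.6], [222.7, 219.5]]
0.95 [[206.9, 214.8], [208.9, 220.8], [209.7, 224.0], [223.0, 220.4]]
1.0 [[207.2, 216.2], [209.2, 222.2], [210.2, 225.4], [223.3, 221.2]]
1.03 [[207.4, 217.1], [209.4, 223.1], [210.5, 226.2], [223.4, 221.7]]
[0.515, -0.1089, -0.3297] pin top [232.5 222.9] nose end [277.6 214. ] corner [212.7 223.6]
0.9 [[206.2, 213.3], [207.9, 219.4], [208.5, 222.7], [222.0, 219.7]]
0.95 [[206.4, 214.8], [208.1, 220.8], [208.9, 224.1], [222.2, 220.6]]
1.0 [[206.6, 216.2], [208.3, 222.3], [209.4, 225.4], [222.5, 221.5]]
1.03 [[206.8, 217.1], [208.5, 223.1], [209.7, 226.2], [222.7, 222.0]]
[0.514, -0.1077, -0.309] pin top [232.1 223. ] nose end [276.8 213.6] corner [211.6 224.1]
0.9 [[205.6, 213.8], [207.5, 219.8], [208.1, 223.1], [221.6, 220.0]]
0.95 [[205.8, 215.2], [207.7, 221.3], [208.5, 224.5], [221.8, 220.9]]
1.0 [[206.0, 216.7], [207.9, 222.7], [209.0, 225.8], [222.1, 221.7]]
1.03 [[206.2, 217.5], [208.1, 223.6], [209.3, 226.7], [222.3, 222.2]]
```

The lever angle reads about 0.96 to 1.0 in the side view. The fingertip height at first hard contact, 82.7 mm, matches 1.0. The robot is 0.13 m above the jig and touches nothing, so I'm handing in.

```bash
python3 - <<'E'
from h import *
print(close_job()); st()
E
```

```text
the job is handed in; nothing more can be done
None
the job is handed in; nothing more can be done
```

The marker barrel is clamped in the jig and the job is handed in after about 21 s of the 67 s allowed. `close_job` gave no verdict, so the result rests on my own checks below.

- **Barrel:** I pushed it along the V with closed fingertips until the force rose to about 6 N with no further travel. The neck was then at jig y of about -61 mm, where -62 mm was expected, and the later pictures show the foot at the end stop.
- **Strap:** I swung it round to its pin with the lever still up. The force rose to about 8 N with no further travel, and the picture shows it square across the barrel and touching the pin.
- **Lever:** I pressed it down until it stopped moving, with up to 24 N on the paddle. It hit the stop with the fingertip about 82.7 mm above the table, which fits an angle of 1.0.
- **Coming away:** The arm is about 0.13 m above the jig, and the wrist force is near zero. The jar, tape and tweezers were not touched and look undisturbed.

**Less certain:**
- **Lever angle:** After I let go, the lever sprang back about 1 pixel in the side view, roughly 0.03 rad. I take that as the stop giving slightly under load. Most of my side-view readings of the final angle were 0.96 to 1.0, but one edge alone read about 0.92, just under the 0.93 limit.
- **Pad force:** I could not measure the pad's grip directly; I infer it from the lever being down.
- **Jig position:** The cameras disagreed by 3 to 5 mm on where the jig stands, so I used a value in between.

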